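# Dump spool clamps from a drop-bottom hopper

## Robot

A 6-joint arm with a two-finger parallel gripper is mounted at the origin on the work surface; the furniture and walls round the work are solid. World frame = base frame: x ahead of the robot, y to its left, z up, the work surface at z = 0. Lengths are in m, angles in rad, forces in N, time in s.
With the tool pointing down it reaches from about 0.375 to 0.9 m from the base axis. Payload 3.1 kg.
Tool frame: the origin (TCP) lies midway between the tips of the shut fingers; the grasp point (between the pads) lies 19 mm behind it; z points along the fingers, y is the direction in which the jaws open and shut (so a half turn about z gives the same grasp; the last joint's range is limited). The gripper opens to 87 mm and grips with 3 to 60 N. Pads are 19 mm wide; open, the fingers measure 117 mm over their backs; the gripper's body (75 mm by 190 mm) begins 51 mm behind the grasp point.
Start: joints at [-1.339, 0.527, 1.433, -0, 1.181, -0.178], TCP at [0.249, -0.573, 0.223] pointing down, gripper open.
Joint ranges: [-3.08, 3.08], [-0.75, 2.2], [0.22, 2.44], [-1.43, 4.57], [0, 2.65], [-2.85, 2.85]. Speed limits (rad/s): [2.79, 2.79, 3.14, 3.14, 3.14, 3.14].

## Interface

Orientations are given as a unit quaternion [x, y, z, w].
In Python, from rig import robot gives the robot as it stands.
- The arm moves only by the tool move_arm, never from a script. Its argument "rows" is one flat list of numbers, 7 for each row, row after row: the shift along the world's x, y, z in mm, then the turn, a rotation vector about the world's x, y, z in rad, then the closure, from 0 (fully open) to 1 (shut). A call has 1 to 12 rows; each row shifts and turns the commanded pose from where the row before left it; what a row does not reach is not made up. A row lasts 1/10 s, in which the tool goes at most 50 mm and 8.59 degrees, less where a joint would pass 70% of its speed; a pose out of reach is approached as far as the arm can. A call with a gripper value outside its range is refused whole. The fingers move at their own pace and stop on an object; "grip_force" is the grip in N (left out, the last holds). Time passes only in rows, so rows that do not move let the fingers close. It gives the time, the measured TCP pose, the force and the opening at its end, in the units of the state.
- robot.get_obs(): the state, without advancing time (a new reading comes with each control period).
- robot.camera(name): name is "scene" or "top" or "wrist"; returns a dict with "color" (420x560x3 uint8, red, green, blue), "z_map" (420x560 float32, m along the optical axis (not along the pixel's ray), 0 where there is no reading), "camera_matrix" (3x3 intrinsics, pixels), "distortion" ([k1, k2, p1, p2, k3] as OpenCV has them; the pictures are not rectified), "R" (3x3) and "t" (3): a world point X has camera coordinates R X + t; the wrist camera has in their place "tool_from_camera" (4x4, takes a point from camera to tool coordinates, whose origin is the TCP and whose axes are the flange's). Camera axes: x right, y down, z forward; pixel columns grow to the right and rows downward; lengths in m; the calibration is good to about 2 mm. A picture is of the moment at which its call begins: read the wrist's pose just before it.
- robot.hand_in(): hands the job in, once; it reports no verdict.
Trained networks look in the newest picture that a camera, given by its name, has taken for a name from the list of things; names that differ only in an ending like _2 or _b are one class to them, and where a whole thing is asked for, a point or a joint stands for the part that bears it (a point fixed in the world has none). Each returns a list of dicts, best first, with "conf" (0 to 1); they miss things now and then, are a little off and sometimes report something else, mostly with a low value. They report only what shows in the picture. A call takes as long as a camera call. They do not tell look-alikes from the thing itself.
- robot.search_frame(camera, thing): "at" ([column, row] in pixels, amid what is visible of it).
- robot.spot_point(camera, thing): "at" ([column, row] in pixels: a listed point, or the origin of a listed thing).
The state is a dict: "time": time; "q": joint angles; "joint_velocities": joint speeds; "joint_torque": joint torques, N m; "position": TCP position; "tool_rot": TCP orientation; "ft_force": force on the tool from outside, world axes, zero at the start; "moment": the same for the moment, N m; "grip_width": finger opening in m.
Only numpy, scipy, OpenCV 4.12 (cv2) and the standard library are available. Lean on these libraries where they do the work, as an engineer would, in place of code of your own. Each camera call takes 0.05 s, during which the arm holds its last target.

## Task

Slide the wooden tray squarely under the hopper, standing on the bench between its legs, so that it lies below the whole floor of the hopper. Then release the hopper's drop-bottom catch with the winged knob (pull it up against its spring, turn it clockwise, regrasp and go on until the floor drops) so that all three spool clamps fall into the tray and lie at rest in it, with the tray still under the hopper. Leave the finger plane, sanding block and bridge blank where they are.

Things in the scene. Friction and masses are not known exactly. Their poses are not given: they have to be found in the camera images.
- hopper: wooden drop-bottom hopper on four legs, fixed. Origin on the bench under its centre. Box 132 mm (x) by 142 mm (y), z 188 to 245 mm, walls 6 mm, open on top. Legs 14 mm square at x +-93, y +-78 mm on 26 mm square feet (160 mm free between feet); battens along x at y +-78 mm, z 198 to 220 mm. Clear below z 178 mm. Knob outside the -x wall. Floor hinged along the +y lower edge
- tray_place (a point): point on the bench under the hopper where the tray's origin belongs, 20 mm from the hopper's origin along its -y; axes as the hopper's. The tray slides in along +y from the -y side, its handle left outside on that side
- floor (a joint): angle of the hopper's hinged floor (rad): 0 shut and level, grows as its free -y edge drops, 1.45 hanging open. The open floor's edge hangs 60 mm above the bench. It falls by its own weight and the clamps' once the catch lets go
- catch (a joint): turning of the upright catch shaft (rad): 0 at start, grows clockwise seen from above, stop at 3.2. A half-round steel plate at its foot, z 180 to 186 mm, carries a tongue of the floor until about 2.5 to 2.75 rad. Stays where left; friction under 0.1 N m. More than most wrists turn in one go: regrasp the wing
- knob (a joint): how far the knob is pulled up (m). 0: down, its index pin in the collar's notch, cannot turn. From 0.008 the pin is clear; stop at 0.012. The spring pulls down with 5 N at 0, 8 N at 0.008, 10 N at 0.012. Once turned by 0.5 rad the pin rides on the collar: the knob then stays up at about 0.0075 when let go and turns without pulling
- knob_grip (a point): middle of the knob's wing, a wooden bar 42 mm long (point y), 10 mm thick (point x), 32 mm high (15 mm above, 17 mm below the point), point z up; on the turning axis, moves up with knob. With the knob down it is 284 mm above the bench, 39 mm above the hopper's walls, at hopper x -86, y -30 mm. A 26 mm wide flange lies directly below the wing
- tray: loose open wooden tray, 140 mm (x) by 170 mm (y), 45 mm high, walls 6 mm, about 0.35 kg. Origin at the centre of its underside, z up. Its handle projects from the -y side
- tray_handle (a point): grip point of the tray's handle: an upright fin 14 mm thick (x), 44 mm long (y), top 69 mm above the bench, 142.5 mm from the tray's origin along its -y; the point lies 50 mm above the tray's underside
- finger_plane: brass finger plane 29x60x31 mm, bystander; origin at its underside
- sanding_block: wooden sanding block 46x90x27 mm, bystander; origin at its underside
- bridge_blank: maple bridge blank 33x41x8 mm, bystander; origin at its underside
- clamp_1_mid (a point): one of three wooden spool clamps with steel screw and brass wing nut, two discs of 35 mm diameter, 68 mm long, 45 g, lying in the hopper; the point is its centre, y is along its length
- clamp_1: the same spool clamp, origin at its underside as it lies at the start
- clamp_2_mid (a point): one of three wooden spool clamps with steel screw and brass wing nut, two discs of 35 mm diameter, 68 mm long, 45 g, lying in the hopper; the point is its centre, y is along its length
- clamp_2: the same spool clamp, origin at its underside as it lies at the start
- clamp_3_mid (a point): one of three wooden spool clamps with steel screw and brass wing nut, two discs of 35 mm diameter, 68 mm long, 45 g, lying in the hopper; the point is its centre, y is along its length
- clamp_3: the same spool clamp, origin at its underside as it lies at the start
Not all that is in view belongs to the job. What is shaped like the clamp_2 but black or green is not meant.

How it is judged:
By the outcome, as a careful person would: the job done as asked, in the order asked, and still so for the second after the job is handed in, with the robot touching nothing.
It also fails if it takes over 64 s, if anything falls off the work surface, if the arm or the gripper's body presses on something with over 40 N, if the wrist force passes 120 N, or if a joint passes its speed limit or range.

## Working session

There is one attempt and no reset: what is moved stays moved. The work goes in short steps, Python scripts to look and compute and a tool call to move; the robot and the scene stay as the last step left them, time stands still between calls to the robot, and variables do not carry over. Pictures are saved under pics/ and viewed, and the job is handed in when it is done.

Besides the shell and the picture viewer there is one more tool, called by a JSON object that holds its "name" and its "arguments", one argument or row to a line. move_arm: Moves the arm, as the interface text tells. Its arguments: {"type":"object","properties":{"rows":{"type":"array","items":{"type":"number"}},"grip_force":{"type":"number"}},"required":["rows"]}

```bash
ls; mkdir -p pics; python3 - <<'E'
from rig import robot
import cv2,numpy as np
o=robot.get_obs();print({k:np.round(v,3).tolist() for k,v in o.items()})
for c in ["scene","top","wrist"]:
    d=robot.camera(c);cv2.imwrite(f"pics/{c}0.png",d["color"][:,:,::-1]);np.savez(f"pics/{c}0.npz",**d)
    print(c,[ (k,np.round(d[k],3).tolist()) for k in d if k not in("color","z_map")])
    for t in ["hopper","tray_place","knob_grip","tray","tray_handle","clamp_1_mid","finger_plane","sanding_block","bridge_blank"]:
        print(t,[(np.round(x["at"]).tolist(),round(x["conf"],2)) for x in robot.spot_point(c,t)][:5])
E
```

```text
pics
{'time': 0.0, 'q': [-1.34, 0.528, 1.434, -0.0, 1.181, -0.178], 'joint_velocities': [-0.002, 0.0, 0.0, 0.001, -0.0, -0.001], 'joint_torque': [0.0, -44.004, -17.659, 0.063, 0.058, -0.0], 'position': [0.249, -0.573, 0.222], 'tool_rot': [0.979, 0.203, -0.0, -0.001], 'ft_force': [-0.392, 0.804, 0.215], 'moment': [0.072, 0.025, -0.01], 'grip_width': 0.087}
scene [('camera_matrix', [[441.539, 0.0, 281.336], [0.0, 441.539, 201.076], [0.0, 0.0, 1.0]]), ('distortion', [-0.141, 0.0, 0.0, 0.0, 0.0]), ('R', [[-0.805, -0.593, 0.006], [-0.262, 0.345, -0.901], [0.533, -0.727, -0.433]]), ('t', [0.316, 0.339, 0.836])]
hopper [([222.0, 280.0], 0.58)]
tray_place []
knob_grip [([248.0, 187.0], 0.73), ([270.0, 325.0], 0.7)]
tray [([294.0, 239.0], 0.92)]
tray_handle [([327.0, 205.0], 0.57)]
clamp_1_mid []
finger_plane [([268.0, 326.0], 0.78)]
sanding_block []
bridge_blank [([203.0, 239.0], 0.46)]
top [('camera_matrix', [[414.297, 0.0, 279.68], [0.0, 414.297, 216.387], [0.0, 0.0, 1.0]]), ('distortion', [-0.123, 0.0, 0.0, 0.0, 0.0]), ('R', [[0.022, -1.0, -0.001], [-0.997, -0.022, -0.068], [0.068, 0.003, -0.998]]), ('t', [-0.167, 0.507, 1.035])]
hopper []
tray_place []
knob_grip [([193.0, 223.0], 0.7), ([192.0, 183.0], 0.17)]
tray [([318.0, 210.0], 0.72), ([252.0, 124.0], 0.63)]
tray_handle [([374.0, 210.0], 0.85)]
clamp_1_mid [([190.0, 200.0], 0.54)]
finger_plane [([188.0, 271.0], 0.56), ([256.0, 129.0], 0.38)]
sanding_block [([302.0, 121.0], 0.7), ([191.0, 184.0], 0.53)]
bridge_blank [([254.0, 126.0], 0.52)]
wrist [('camera_matrix', [[353.245, 0.0, 282.787], [0.0, 353.245, 204.239], [0.0, 0.0, 1.0]]), ('distortion', [-0.074, 0.0, 0.0, 0.0, 0.0]), ('tool_from_camera', [[-0.001, -0.963, -0.268, 0.073], [1.0, -0.001, -0.001, 0.001], [0.001, -0.268, 0.963, -0.162], [0.0, 0.0, 0.0, 1.0]])]
hopper []
tray_place []
knob_grip []
tray []
tray_handle []
clamp_1_mid []
finger_plane []
sanding_block []
bridge_blank []
```

View pics/scene0.png

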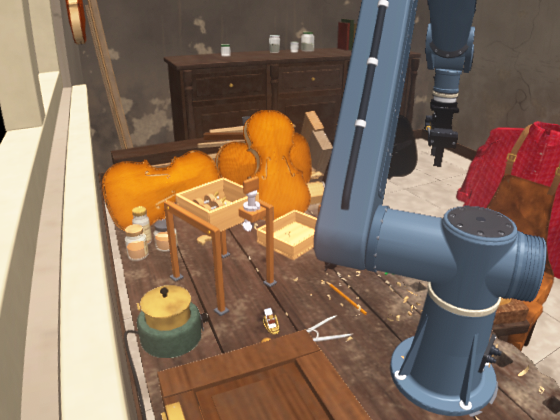

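View pics/top0.png

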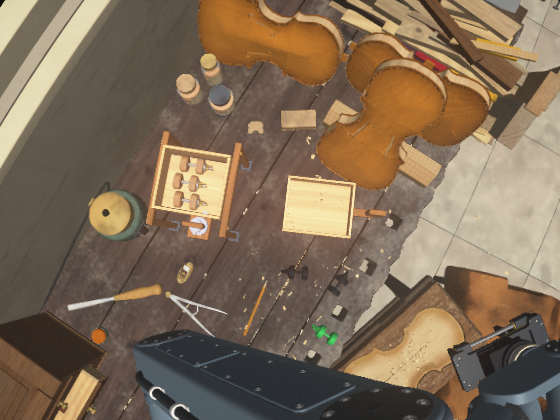

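View pics/wrist0.png

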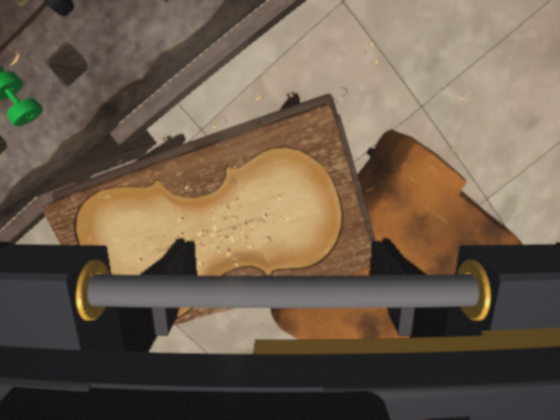

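The top view shows the hopper at about (192,183) with three clamps in it and its knob at (198,227). The tray is at (318,207) with its handle at (374,212). The black and green clamps lie around (295,272) and (325,333) and don't belong to the job. Next I'll measure from the depth maps.

```bash
cat > h.py <<'E'
import cv2,numpy as np
from scipy.spatial.transform import Rotation as Ro
def cloud(d,pose=None):
    H,W=d["z_map"].shape
    u,v=np.meshgrid(np.arange(W),np.arange(H))
    p=np.stack([u,v],-1).reshape(-1,1,2).astype(np.float64)
    n=cv2.undistortPoints(p,d["camera_matrix"],d["distortion"]).reshape(H,W,2)
    z=d["z_map"].astype(float)
    P=np.dstack([n[...,0]*z,n[...,1]*z,z])
    if "R" in d: P=(P-np.array(d["t"]))@np.array(d["R"])
    else:
        T=np.array(d["tool_from_camera"]);P=P@T[:3,:3].T+T[:3,3]
        P=P@Ro.from_quat(pose[1]).as_matrix().T+pose[0]
    P[z==0]=np.nan
    return P
def ray(d,uv,pose=None):
    n=cv2.undistortPoints(np.array([[uv]],float),d["camera_matrix"],d["distortion"]).ravel()
    r=np.array([n[0],n[1],1.])
    if "R" in d:
        R=np.array(d["R"]);return -R.T@d["t"],R.T@r
    T=np.array(d["tool_from_camera"]);M=Ro.from_quat(pose[1]).as_matrix()
    return M@T[:3,3]+pose[0],M@T[:3,:3]@r
def atz(d,uv,z,pose=None):
    c,r=ray(d,uv,pose);return c+r*(z-c[2])/r[2]
def proj(d,X):
    return cv2.projectPoints(np.array(X,float).reshape(-1,1,3),cv2.Rodrigues(np.array(d["R"]))[0],np.array(d["t"],float),d["camera_matrix"],d["distortion"])[0].reshape(-1,2)
E
python3 - <<'E'
from h import *
for c in ["top","scene"]:
    d=dict(np.load(f"pics/{c}0.npz"));P=cloud(d)
    m=np.isfinite(P[...,0])
    print(c,"bench z", np.nanmedian(P[290:300,200:240,2]) if c=="top" else np.nanmedian(P[280:300,300:320,2]))
    if c=="top": 
        for uv in [(192,183),(198,227),(318,207),(374,212),(330,180),(185,190)]: print(uv,np.round(P[uv[1],uv[0]],4))
    x,y,z=P[...,0],P[...,1],P[...,2]
    # hopper rim
    for nm,lo,hi,reg in [("rim",.238,.252,(slice(120,260),slice(130,260)) if c=="top" else (slice(150,260),slice(150,260))),
                       ("tray",.040,.050,(slice(165,250),slice(270,365)) if c=="top" else (slice(200,270),slice(250,330))),
                       ("handle",.058,.076,(slice(190,235),slice(345,410)) if c=="top" else (slice(190,230),slice(300,345))),
                       ("knob",.285,.310,(slice(200,250),slice(170,230)) if c=="top" else (slice(170,220),slice(230,280)))]:
        q=P[reg].reshape(-1,3);q=q[(q[:,2]>lo)&(q[:,2]<hi)]
        if len(q)<5: print(nm,len(q));continue
        r=cv2.minAreaRect((q[:,:2]*1000).astype(np.float32))
        print(nm,len(q),np.round(r[0],1),np.round(r[1],1),round(r[2],2),"z",np.round(np.median(q[:,2]),4))
d=dict(np.load("pics/top0.npz"))
im=d["color"][:,:,::-1]
cv2.imwrite("pics/crop.png",np.hstack([cv2.resize(im[120:260,130:270],None,fx=2.8,fy=2.8,interpolation=3),cv2.resize(im[140:280,270:410],None,fx=2.8,fy=2.8,interpolation=3)]))
E
```

```text
top bench z -0.0006623758988660815
(192, 183) [0.5615 0.0263 0.2241]
(198, 227) [ 0.4682 -0.0047  0.2999]
(318, 207) [ 0.5379 -0.2535  0.0043]
(374, 212) [ 0.5228 -0.3846  0.0685]
(330, 180) [ 0.6029 -0.2793  0.0417]
(185, 190) [0.5508 0.0479 0.1922]
rim 865 [544.4  28.3] [141.3 170.8] 81.87 z 0.244
tray 689 [ 541.7 -267.1] [198.9 200.7] 84.54 z 0.0441
handle 99 [ 523.3 -392.9] [39.7 14.3] 85.11 z 0.0669
knob 114 [473.1   7.1] [40.1  9.8] 81.82 z 0.2971
scene bench z -0.0027862013799609354
rim 375 [549.   27.3] [144.1 165.3] 81.33 z 0.2404
tray 273 [ 541.  -220.5] [157.9 404.6] 13.9 z 0.0422
handle 74 [ 571.5 -387.1] [41.7 97.8] 56.64 z 0.0668
knob 87 [471.8   8.5] [39.9 11. ] 79.76 z 0.2914
```

View pics/crop.png

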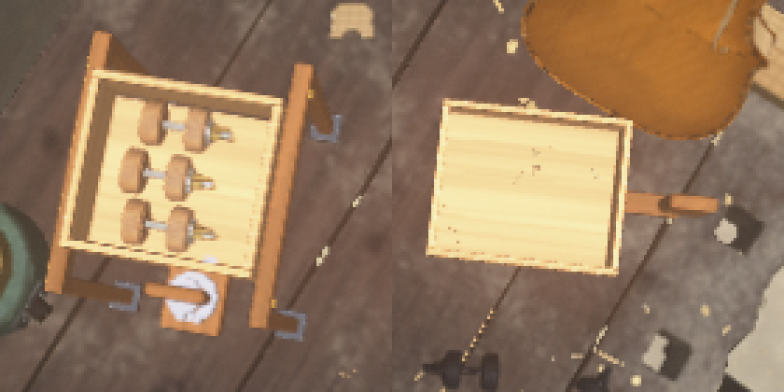

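Close crop: the three tan clamps with brass nuts lie in the hopper, the tray is empty, its handle points along -y, and the black clamps beside it aren't meant. Now I'll refine the hopper, tray and knob poses by model fits in both views.

```bash
cat > fit.py <<'E'
from h import *
from scipy.optimize import least_squares
def ring(p,cx,cy,yaw,w,l,t=6):
    c,s=np.cos(yaw),np.sin(yaw);q=p-[cx,cy];x=q@[c,s];y=q@[-s,c]
    ox=abs(x)-(w/2-t/2);oy=abs(y)-(l/2-t/2)   # distance to rect centreline
    out=np.hypot(np.maximum(ox,0),np.maximum(oy,0))+np.minimum(np.maximum(ox,oy),0)
    return out
def fitring(P,lo,hi,g,w,l,gate=15,tw=6):
    q=P.reshape(-1,3);q=q[(q[:,2]>lo)&(q[:,2]<hi)];p=q[:,:2]*1000
    for gt in (gate,8,5):
        k=abs(ring(p,*g,w,l))<gt
        r=least_squares(lambda v:ring(p[k],*v,w,l),g,loss="soft_l1",x_scale=[1,1,.01]);g=r.x
    k=abs(ring(p,*g,w,l))<5
    return g,k.sum(),np.sqrt(np.mean(ring(p[k],*g,w,l)**2)),np.median(q[k,2])
E
python3 - <<'E'
from fit import *
for c in ["top","scene"]:
    d=dict(np.load(f"pics/{c}0.npz"));P=cloud(d)
    h=fitring(P,.236,.250,[562,25,-.143],132,142);t=fitring(P,.038,.05,[536,-251,-.09],140,170)
    print(c,"hopper",np.round(h[0],3),h[1:]);print(c,"tray",np.round(t[0],3),t[1:])
    for g,off in ((h[0],(-86,-30)),(t[0],(0,-142.5))):
        R=np.array([[np.cos(g[2]),-np.sin(g[2])],[np.sin(g[2]),np.cos(g[2])]]);print(" pt",np.round(g[:2]+R@off,1))
# triangulate knob, handle from network points
T=dict(np.load("pics/top0.npz"));S=dict(np.load("pics/scene0.npz"))
for n,a,b in (("knob",(193,223),(248,187)),("handle",(374,210),(327,205))):
    c1,r1=ray(T,a);c2,r2=ray(S,b);A=np.c_[r1,-r2];s=np.linalg.lstsq(A,c2-c1,rcond=None)[0]
    print(n,np.round(c1+r1*s[0],4),np.round(c2+r2*s[1],4))
E
```

```text
top hopper [ 5.62351e+02  2.46330e+01 -1.44000e-01] (np.int64(897), np.float64(2.0442278555486757), np.float64(0.24392136941127313))
top tray [ 5.35902e+02 -2.51917e+02 -9.00000e-02] (np.int64(611), np.float64(1.8369372215867907), np.float64(0.043995682555196404))
 pt [472.9   7.2]
 pt [ 523.2 -393.8]
scene hopper [ 5.60818e+02  2.67400e+01 -1.47000e-01] (np.int64(442), np.float64(1.900945015549135), np.float64(0.23977231605459237))
scene tray [ 5.33693e+02 -2.51676e+02 -9.90000e-02] (np.int64(190), np.float64(2.0352101325966996), np.float64(0.040324039876435055))
 pt [471.4   9.6]
 pt [ 519.5 -393.5]
knob [0.4766 0.0102 0.2751] [0.4777 0.0111 0.2753]
handle [ 0.5284 -0.3862  0.0612] [ 0.5102 -0.397   0.062 ]
```

```bash
python3 - <<'E'
from h import *
d=dict(np.load("pics/top0.npz"));P=cloud(d)
# max height map in grid, x rows 0.3..0.8, y -0.65..0.2
for x in np.arange(.80,.29,-.05):
    row=[]
    for y in np.arange(.15,-.66,-.05):
        k=(abs(P[...,0]-x)<.025)&(abs(P[...,1]-y)<.025)
        row.append(int(1000*np.nanmax(P[...,2][k])) if k.any() else -99)
    print(round(x,2),row)
E
```

```text
0.8 [419, 91, 92, 80, 54, 3, 31, 30, 53, 62, 312, 321, 315, 199, 206, 207, 182]
0.75 [5, 6, 4, 9, 10, 12, 32, 31, 99, 229, 301, 322, 320, 293, 174, 197, 180]
0.7 [3, 4, 5, 4, 3, 4, 5, 25, 135, 186, 243, 272, 292, 292, 79, 119, 140]
0.65 [3, 247, 248, 247, 222, 8, 5, 5, 86, 132, 172, 183, 146, 63, 64, 1, -99]
0.6 [-99, 248, 242, 248, 247, 4, 47, 48, 47, 49, 91, 113, 114, 51, 63, 3, -99]
0.55 [2, 248, 230, 231, 248, 5, 47, 10, 22, 14, 69, 70, 6, 4, 1, -99, -788]
0.5 [6, 247, 297, 300, 247, 4, 49, 46, 12, 10, 62, 71, 2, 6, -99, -99, -99]
0.45 [6, 187, 294, 300, 222, 4, 42, 47, 47, 47, 47, 4, 4, -3, -99, -99, -99]
0.4 [5, 29, 31, 6, 3, 6, 21, 35, 34, 16, 25, 5, 4, -99, -802, -99, -99]
0.35 [30, 30, 27, 5, 7, 13, 34, 802, 813, 797, 33, 5, 4, -795, -78, -74, -788]
0.3 [33, 11, 11, 506, 618, 705, 761, 794, 738, 35, 4, 3, 614, 605, 559, 426, 337]
```

```bash
python3 - <<'E'
from h import *
for c in("top","scene"):
    d=dict(np.load(f"pics/{c}0.npz"));P=cloud(d)
    a=-.092;q=P[...,:2]-[.5225,-.3937];x=q@[np.cos(a),np.sin(a)];y=q@[-np.sin(a),np.cos(a)]
    print(c,"x cols:",[int(1000*v) for v in np.arange(.02,.15,.01)])
    for yy in np.arange(.06,-.12,-.01):
        r=[]
        for xx in np.arange(.02,.15,.01):
            k=(abs(x-xx)<.005)&(abs(y-yy)<.005)
            r.append(int(1000*np.nanmax(P[...,2][k])) if k.any() else -99)
        print(int(round(1000*yy)),r)
E
```

```text
top x cols: [20, 30, 39, 49, 60, 69, 79, 90, 99, 109, 119, 129, 139]
60 [47, 46, 47, 45, 46, 47, 42, 63, 88, 108, 121, 138, 156]
50 [0, 1, 2, 0, 0, 29, 52, 72, 94, 110, 127, 148, 161]
40 [2, 2, 1, 2, 21, 39, 60, 79, 97, 113, 132, 147, 164]
30 [1, 1, 4, 0, 28, 45, 65, 81, 100, 116, 131, 150, 165]
20 [2, 2, 2, 3, 27, 46, 67, 83, 101, 118, 136, 149, 163]
10 [1, 1, 4, 1, 36, 53, 70, 87, 102, 117, 137, 152, 161]
0 [0, 1, 1, 3, 42, 60, 75, 93, 113, 123, 141, 150, 164]
-10 [0, 1, 4, 1, 45, 65, 80, 92, 110, 128, 141, 154, 171]
-20 [3, 1, 1, 0, 2, 68, 86, 98, 113, 131, 146, 154, 156]
-30 [1, 3, 2, 2, 1, 72, 88, 102, 114, 133, 142, 137, 131]
-40 [3, 1, 2, 1, 2, 2, 1, -99, -99, -99, 133, 129, 123]
-50 [6, 2, 1, 2, 2, 1, 2, 1, 0, 0, 27, 33, -99]
-60 [2, 2, 1, 1, 2, 2, 1, 4, 2, 2, 45, 47, 58]
-70 [1, 3, 1, 1, 3, 2, 1, 0, 2, 33, 42, 53, 61]
-80 [1, 3, 0, 2, 2, 1, 1, 2, 5, 36, 48, 59, 63]
-90 [2, 2, 0, 2, 3, 4, 0, 4, 32, 41, 56, 60, 63]
-100 [0, 2, 2, 3, 3, 2, 2, 2, 34, 44, 56, 63, 62]
-110 [1, 4, 1, 0, 2, 2, 2, 27, 44, 51, 57, 62, 60]
scene x cols: [20, 30, 39, 49, 60, 69, 79, 90, 99, 109, 119, 12
[... 469 characters left out ...]
, -99, -1, 48, 59, 76, 98, 107, 123, 133, 156, 163]
-20 [-99, -99, -2, -5, 50, 66, 79, 98, 114, 129, 136, 146, 155]
-30 [-99, -99, -4, -4, -3, 63, 78, 96, 113, 130, 135, -99, 112]
-40 [-99, -99, -99, -3, -3, -2, -4, -6, -99, 132, 131, -99, -99]
-50 [-99, -99, -99, -99, -4, -3, -2, -2, -3, -99, -99, -99, -99]
-60 [-99, -99, -99, -99, -3, -3, -1, 0, -4, -99, -99, -99, -99]
-70 [-99, -99, -99, -99, -99, -99, -4, -2, -3, -3, -99, -99, -99]
-80 [-99, -99, -99, -99, -99, -99, -3, -3, 26, 31, -99, -99, -99]
-90 [-99, -99, -99, -99, -99, -99, -3, -3, 31, 37, 47, 58, -99]
-100 [-99, -99, -99, -99, -99, -99, -99, 25, 34, 43, 49, 55, -99]
-110 [-99, -99, -99, -99, -99, -99, -99, 27, 35, 49, 54, 56, 56]
```

The violin leaning at +x is in the way of the wide gripper body at the handle's present place: it stands about 105 mm high at 95 mm from the fin. I'll first pinch the tray's -x wall and drag and align the tray nearer to the hopper, clear of the violin. After that I'll take the handle for the rest.

{"name": "move_arm", "arguments": {
  "rows": [21.5,27.7,-5,0,0,0.107,0.5,21.5,27.7,-5,0,0,0.107,0.6,21.5,27.7,-5,0,0,0.107,0.6,21.5,27.7,-5,0,0,0.107,0.6,21.5,27.7,-5,0,0,0.107,0.6,21.5,27.7,-5,0,0,0.107,0.6,21.5,27.7,-5,0,0,0.107,0.6,21.5,27.7,-5,0,0,0.107,0.6,21.5,27.7,-5,0,0,0.107,0.6,21.5,27.7,-5,0,0,0.107,0.6,0,0,0,0,0,0,0.6,0,0,0,0,0,0,0.6],
  "grip_force": 40
}}

```text
time: 2.7
position: [0.4644, -0.2958, 0.1726]
tool_rot: [0.738, 0.675, -0.0, 0.0]
ft_force: [-0.2, -0.0, -0.8]
grip_width: 0.0349
```

```bash
cat > look.py <<'E'
from fit import *
from rig import robot
def show(o=None):
    o=o or robot.get_obs();M=Ro.from_quat(o["tool_rot"]).as_matrix()
    print("t",round(o["time"],2),"p",np.round(np.array(o["position"])*1000,1),"x",np.round(M[:,0],3),"xang",round(float(np.arctan2(M[1,0],M[0,0])),4),"z",np.round(M[:,2],3),"q",np.round(o["q"],2),"F",np.round(o["ft_force"],1),"w",round(o["grip_width"]*1000,1))
    return o
def tray(c="top",g=(535,-252,-.09)):
    d=robot.camera(c);t=fitring(cloud(d),.036,.05,list(g),140,170)
    print("tray",np.round(t[0],3),t[1],round(t[2],2))
    H=(562.2,25.,-.1445);v=t[0][:2]-H[:2];a=H[2]
    print(" in hopper frame",np.round([v@[np.cos(a),np.sin(a)],v@[-np.sin(a),np.cos(a)],t[0][2]-a],3))
    return d,t[0]
def save(d,n): cv2.imwrite(f"pics/{n}.png",d["color"][:,:,::-1])
E
python3 - <<'E'
from look import *
o=show()
pose=(np.array(o["position"]),o["tool_rot"])
d=robot.camera("wrist");save(d,"w1");P=cloud(d,pose)
t=fitring(P,.036,.05,[535,-252,-.09],140,170);print(np.round(t[0],3),t[1:])
for x in np.arange(.38,.5,.01):
    print(round(x,2),[int(1000*np.nanmax(P[...,2][k])) if (k:=(abs(P[...,0]-x)<.005)&(abs(P[...,1]-y)<.005)).any() else -99 for y in np.arange(-.34,-.1,.02)])
E
```

```text
t 2.7 p [ 464.4 -295.8  172.6] x [ 0.09   0.996 -0.001] xang 1.481 z [-0. -0. -1.] q [-0.77  0.49  1.67 -0.    0.98 -0.68] F [-0.2 -0.  -0.8] w 34.9
[ 5.36710e+02 -2.54029e+02 -8.90000e-02] (np.int64(6604), np.float64(1.961642133488507), np.float64(0.04449147266008176))
0.38 [3, 6, 1, 6, 1, 1, 34, 34, 34, 31, 2, 1]
0.39 [3, 18, 5, 257, 258, 1, 28, 29, 28, 1, 1, 1]
0.4 [2, 3, 1, 1, 261, 1, 1, 1, 1, 3, 2, 0]
0.41 [1, 3, 1, 1, 276, 1, 1, 1, 1, 2, 1, -99]
0.42 [1, 2, 1, 1, 280, 1, 1, 1, 2, 1, 1, -99]
0.43 [0, 1, 1, 265, 268, 2, 1, 2, 1, 2, 1, -99]
0.44 [1, 1, 234, 262, 267, 1, 1, 1, 2, 1, 2, -99]
0.45 [1, 1, 222, 209, 267, 1, 1, 1, 1, 2, 1, -99]
0.46 [1, 46, 46, 1, 261, 1, 1, 1, 2, 2, 3, -99]
0.47 [-99, 46, 45, 46, 260, 46, 46, 45, 45, 1, 2, -99]
0.48 [-99, 7, 223, 284, 260, 7, 46, 46, 46, 46, 2, -99]
0.49 [-99, 7, 239, 286, 267, 7, 8, 7, 7, 46, 1, -99]
```

View pics/w1.png

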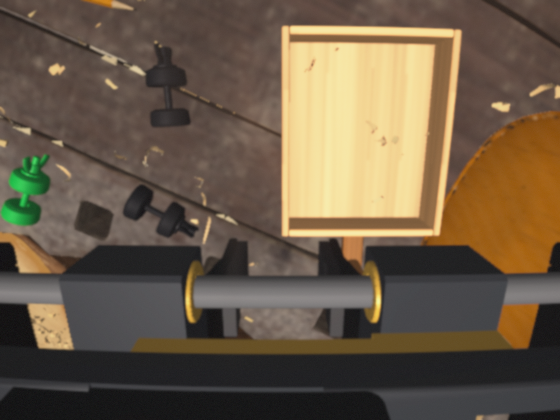

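The wrist view shows the empty tray, rim from (283,30) to (440,235), under the pre-closed fingers. The black clamps at (165,90) and (160,210) and the green one at (25,190) are clear of the path. I'll descend and pinch the wall.

{"name": "move_arm", "arguments": {
  "rows": [0.5,0,-40,0,0,0,0.6,0,0,-40,0,0,0,0.6,0,0,-40,0,0,0,0.6,0,0,-20,0,0,0,0.6,0,0,-14,0,0,0,0.6,0,0,0,0,0,0,0.8,0,0,0,0,0,0,1,0,0,0,0,0,0,1,0,0,0,0,0,0,1,0,0,0,0,0,0,1],
  "grip_force": 30
}}

```text
time: 3.75
position: [0.4655, -0.2969, 0.0198]
tool_rot: [0.739, 0.674, 0.0, 0.002]
ft_force: [1.5, -0.0, 3.7]
grip_width: 0.0057
```

```bash
python3 - <<'E'
from look import *
show();d,t=tray();save(d,"t2")
d=robot.camera("wrist");save(d,"w2")
E
```

```text
t 3.75 p [ 465.5 -296.9   19.8] x [ 0.091  0.996 -0.002] xang 1.4797 z [ 0.002 -0.002 -1.   ] q [-0.77  0.74  1.76  0.    0.64 -0.68] F [ 1.5 -0.   3.7] w 5.7
tray [ 5.35275e+02 -2.52122e+02 -9.10000e-02] 329 1.86
 in hopper frame [ 1.32600e+01 -2.78111e+02  5.30000e-02]
```

View pics/w2.png

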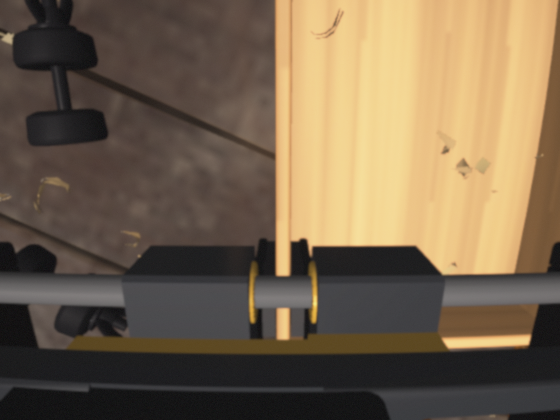

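Wall gripped (width 5.7 mm). Now I'll drag and align to hopper frame (0, -150), yaw 0.

{"name": "move_arm", "arguments": {
  "rows": [0.3,8,0,0,0,-0.0053,1,0.3,13,0,0,0,-0.0053,1,0.3,14,0,0,0,-0.0053,1,0.3,14,0,0,0,-0.0053,1,0.3,14,0,0,0,-0.0053,1,0.3,14,0,0,0,-0.0053,1,0.3,14,0,0,0,-0.0053,1,0.3,14,0,0,0,-0.0053,1,0.3,14,0,0,0,-0.0053,1,0.3,8.5,0,0,0,-0.0053,1,0,5,0,0,0,0,1,0,0,0,0,0,0,1]
}}

```text
time: 5.05
position: [0.4697, -0.1646, 0.0198]
tool_rot: [0.756, 0.655, 0.001, 0.003]
ft_force: [1.9, -1.3, 8.0]
grip_width: 0.0055
```

```bash
python3 - <<'E'
from look import *
show();d,t=tray(g=(540.6,-123.4,-.144));save(d,"t3")
d=robot.camera("scene");save(d,"s3")
E
```

```text
t 5.05 p [ 469.7 -164.6   19.8] x [ 0.143  0.99  -0.003] xang 1.4273 z [ 0.005 -0.003 -1.   ] q [-0.56  0.71  1.9  -0.    0.53 -0.42] F [ 1.9 -1.3  8. ] w 5.5
tray [ 5.41440e+02 -1.23953e+02 -1.44000e-01] 379 1.9
 in hopper frame [   0.905 -150.39     0.   ]
```

View pics/t3.png

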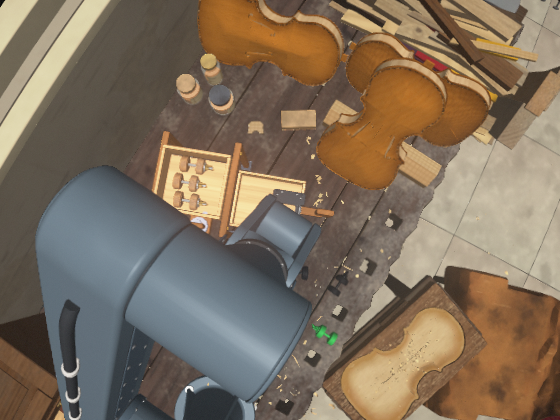

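View pics/s3.png

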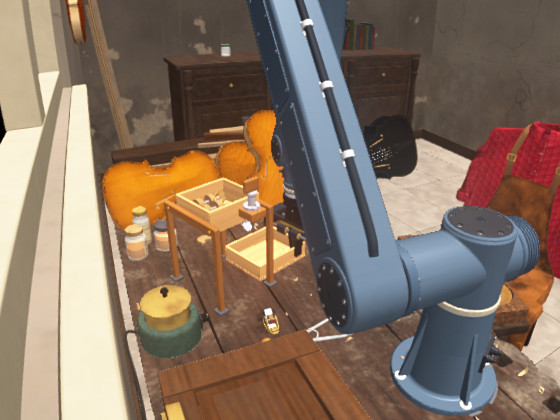

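The tray is aligned at hopper frame (0.9, -150.4), yaw 0. The next steps are release, rise, and tilt over the handle, so that the wrist camera stays clear of the hopper's batten.

{"name": "move_arm", "arguments": {
  "rows": [0,0,0,0,0,0,0.7,0,0,0,0,0,0,0.6,0,0,0,0,0,0,0.6,0,0,30,0,0,0,0.6,0,0,45,0,0,0,0.6,0,-10,35,0,0,0,0.6,10,-17,0,0.099,-0.0143,0,0.5,10,-17,0,0.099,-0.0143,0,0.5,10,-17,0,0.099,-0.0143,0,0.5,10,-17,0,0.099,-0.0143,0,0.5,10,-19,0,0,0,0,0.5,0,0,0,0,0,0,0.5]
}}

```text
time: 6.35
position: [0.5183, -0.264, 0.1275]
tool_rot: [0.742, 0.64, 0.15, -0.129]
ft_force: [0.5, 0.1, 0.2]
grip_width: 0.0435
```

```bash
python3 - <<'E'
from look import *
o=show();pose=(np.array(o["position"]),o["tool_rot"]);
d=robot.camera("wrist");save(d,"w4")
P=cloud(d,pose);t=fitring(P,.036,.05,[541,-124,-.144],140,170);print(np.round(t[0],3),t[1:])
for c in("top","scene"):
  d=robot.camera(c);P=cloud(d);save(d,c+"4");t=fitring(P,.036,.05,[541,-124,-.144],140,170);print(c,np.round(t[0],3),t[1:])
  q=P.reshape(-1,3);q=q[(abs(q[:,0]-.521)<.03)&(abs(q[:,1]+.268)<.04)&(q[:,2]>.055)&(q[:,2]<.076)]
  if len(q)>5:print(c,"fin",cv2.minAreaRect((q[:,:2]*1000).astype(np.float32)),len(q))
  print([x["at"]+[x["conf"]] for x in robot.spot_point(c,"tray_handle")])
E
```

```text
t 6.35 p [ 518.3 -264.   127.5] x [0.135 0.912 0.388] xang 1.4241 z [ 0.058  0.384 -0.922] q [-0.83  0.68  1.52  0.33  1.22 -0.84] F [0.5 0.1 0.2] w 43.5
[ 5.43443e+02 -1.27251e+02 -1.46000e-01] (np.int64(5137), np.float64(2.0190422355612703), np.float64(0.04453653172251559))
top [ 5.41500e+02 -1.23664e+02 -1.47000e-01] (np.int64(448), np.float64(1.8757256394435982), np.float64(0.04390695603694041))
top fin ((521.499267578125, -260.8597717285156), (35.9113655090332, 13.575945854187012), 82.00253295898438) 88
[[325.4, 209.3, 0.68], [195.0, 225.9, 0.36]]
scene [ 5.39886e+02 -1.23694e+02 -1.49000e-01] (np.int64(432), np.float64(2.027330784206922), np.float64(0.0403340728147992))
scene fin ((518.0872802734375, -267.3612365722656), (46.179931640625, 16.33195686340332), 85.1333236694336) 58
[[305.2, 222.0, 0.95], [268.7, 325.5, 0.26]]
```

View pics/w4.png

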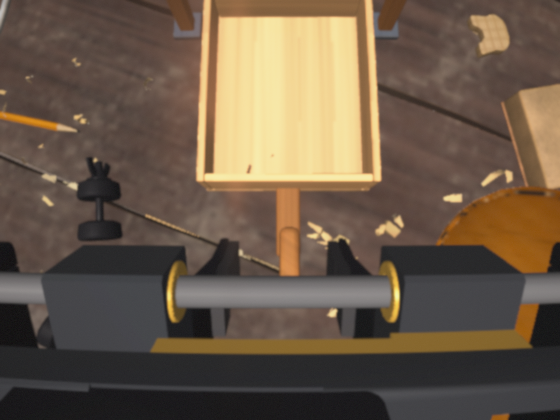

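View pics/top4.png

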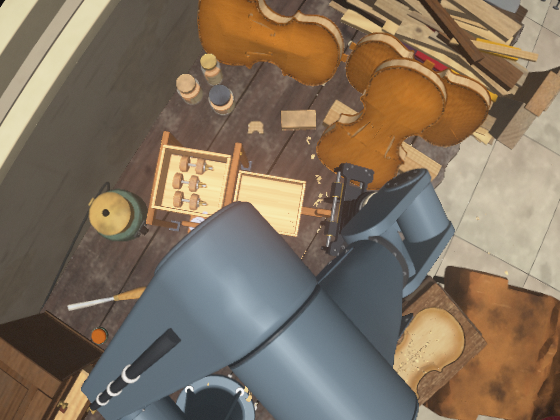

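The wrist view shows the fin at (290,250) between the fingers and the tray front lined up between the feet at (187,25) and (388,25). Descend and grip.

{"name": "move_arm", "arguments": {
  "rows": [2,1,-30,0,0,0,0.5,0,1,-30,0,0,0,0.5,0,0,-20,0,0,0,0.5,0,0,-13,0,0,0,0.5,0,0,0,0,0,0,0.7,0,0,0,0,0,0,1,0,0,0,0,0,0,1,0,0,0,0,0,0,1,0,0,0,0,0,0,1],
  "grip_force": 30
}}

```text
time: 7.5
position: [0.5208, -0.2595, 0.0367]
tool_rot: [0.741, 0.641, 0.151, -0.128]
ft_force: [1.7, -0.8, 2.3]
grip_width: 0.014
```

```bash
python3 - <<'E'
from look import *
show();d,t=tray(g=(541,-124,-.144));save(d,"t5")
E
```

```text
t 7.5 p [ 520.8 -259.5   36.7] x [0.133 0.912 0.388] xang 1.4264 z [ 0.059  0.384 -0.922] q [-0.82  0.81  1.56  0.36  1.06 -0.9 ] F [ 1.7 -0.8  2.3] w 14.0
tray [ 5.40347e+02 -1.23544e+02 -1.60000e-01] 161 1.89
 in hopper frame [-2.35000e-01 -1.50143e+02 -1.60000e-02]
```

{"name": "move_arm", "arguments": {
  "rows": [1.2,8,0,0,0,0,1,1.7,12,0,0,0,0,1,1.9,13,0,0,0,0,1,1.9,13,0,0,0,0,1,1.9,13,0,0,0,0,1,1.9,13,0,0,0,0,1,1.9,13,0,0,0,0,1,1.9,13,0,0,0,0,1,1.7,12,0,0,0,0,1,0,0,0,0,0,0,1]
}}

```text
time: 8.55
position: [0.5365, -0.1484, 0.0367]
tool_rot: [0.741, 0.642, 0.151, -0.129]
ft_force: [2.1, 0.5, 4.6]
grip_width: 0.0139
```

```bash
python3 - <<'E'
from look import *
o=show()
for c in("top","scene","wrist"): 
    d=robot.camera(c);save(d,c+"6")
    q=cloud(d,(np.array(o["position"]),o["tool_rot"])).reshape(-1,3)
    t=fitring(q.reshape(1,-1,3),.036,.05,[556.8,-14,-.144],140,170,gate=8);print(c,np.round(t[0],3),t[1:])
E
```

```text
t 8.55 p [ 536.5 -148.4   36.7] x [0.131 0.912 0.389] xang 1.4278 z [ 0.058  0.385 -0.921] q [-0.67  0.78  1.68  0.43  0.94 -0.82] F [2.1 0.5 4.6] w 13.9
top [ 5.54225e+02 -1.30800e+01 -1.36000e-01] (np.int64(118), np.float64(1.8402580839027167), np.float64(0.043867767235131375))
scene [ 5.53635e+02 -1.25910e+01 -1.49000e-01] (np.int64(474), np.float64(1.9904173095463333), np.float64(0.04078758385415067))
wrist [ 5.56852e+02 -1.60740e+01 -1.49000e-01] (np.int64(8938), np.float64(2.0697360104016727), np.float64(0.044437160566882794))
```

View pics/wrist6.png

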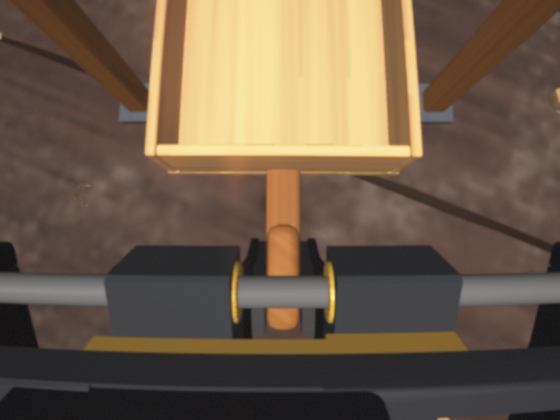

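View pics/scene6.png

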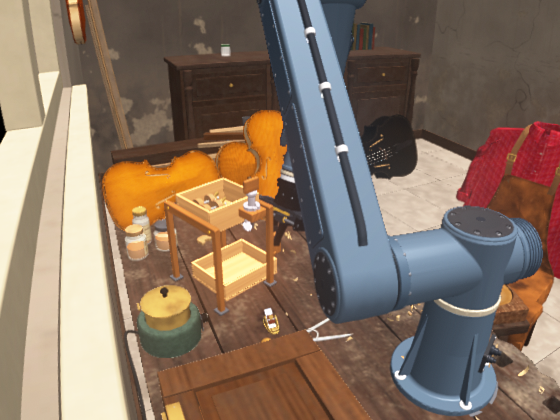

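{"name": "move_arm", "arguments": {
  "rows": [1,5,0,0,0,0,1,1.2,7,0,0,0,0,1,1.2,6,0,0,0,0,1,0.3,2,0,0,0,0,1,0,0,0,0,0,0,1,0,0,0,0,0,0,1]
}}

```text
time: 9.3
position: [0.5407, -0.132, 0.0366]
tool_rot: [0.741, 0.642, 0.15, -0.127]
ft_force: [-0.1, -5.9, 9.0]
grip_width: 0.0137
```

```bash
python3 - <<'E'
from look import *
o=show()
for c in("top","scene","wrist"): 
    d=robot.camera(c);save(d,c+"7")
    q=cloud(d,(np.array(o["position"]),o["tool_rot"])).reshape(-1,3)
    t=fitring(q.reshape(1,-1,3),.036,.05,[559,5,-.144],140,170,gate=8);print(c,np.round(t[0],3),t[1:])
E
```

```text
t 9.3 p [ 540.7 -132.    36.6] x [0.131 0.913 0.386] xang 1.4284 z [ 0.059  0.381 -0.923] q [-0.64  0.77  1.69  0.44  0.92 -0.81] F [-0.1 -5.9  9. ] w 13.7
top [ 5.5872e+02  3.6150e+00 -1.4500e-01] (np.int64(119), np.float64(1.8538289549709677), np.float64(0.04409923839996779))
scene [ 5.57373e+02  3.87100e+00 -1.54000e-01] (np.int64(497), np.float64(1.89033618024224), np.float64(0.040938921311672594))
wrist [ 5.60759e+02  3.60000e-01 -1.47000e-01] (np.int64(8940), np.float64(2.0611139943510115), np.float64(0.04447398848762265))
```

View pics/wrist7.png

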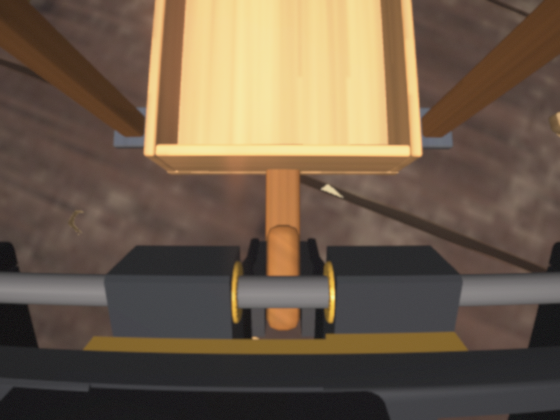

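{"name": "move_arm", "arguments": {
  "rows": [0.3,2,0,0,0,0,1,0,0,0,0,0,0,1,0,0,0,0,0,0,0.8,0,0,0,0,0,0,0.6,0,0,0,0,0,0,0.5,0,0,0,0,0,0,0.5]
}}

```text
time: 10.05
position: [0.5388, -0.1261, 0.0351]
tool_rot: [0.741, 0.641, 0.15, -0.131]
ft_force: [-0.1, 0.5, 0.3]
grip_width: 0.0337
```

```bash
python3 - <<'E'
from look import *
o=show()
for c in("top","scene","wrist"): 
    d=robot.camera(c);save(d,c+"8")
    q=cloud(d,(np.array(o["position"]),o["tool_rot"])).reshape(-1,3)
    t=fitring(q.reshape(1,-1,3),.036,.05,[559,5,-.144],140,170,gate=8);print(c,np.round(t[0],3),t[1:])
    if c!="wrist": 
        t=fitring(q.reshape(1,-1,3),.236,.25,[562,25,-.144],132,142,gate=8);print(c,"hopper",np.round(t[0],3),t[1:])
E
```

```text
t 10.05 p [ 538.8 -126.1   35.1] x [0.132 0.911 0.39 ] xang 1.4266 z [ 0.054  0.387 -0.921] q [-0.63  0.78  1.7   0.45  0.92 -0.81] F [-0.1  0.5  0.3] w 33.7
top [ 5.58733e+02  5.29400e+00 -1.42000e-01] (np.int64(117), np.float64(1.8852950883558663), np.float64(0.04361987111455148))
top hopper [ 5.62551e+02  2.54890e+01 -1.40000e-01] (np.int64(323), np.float64(1.9534454600498965), np.float64(0.24361766405805735))
scene [ 5.57714e+02  5.33200e+00 -1.44000e-01] (np.int64(507), np.float64(2.0258127487649378), np.float64(0.04109268285042767))
scene hopper [ 5.60917e+02  2.69410e+01 -1.50000e-01] (np.int64(440), np.float64(1.7847736058575392), np.float64(0.2397237262649955))
wrist [ 5.60781e+02  2.14100e+00 -1.47000e-01] (np.int64(9242), np.float64(2.075023111693172), np.float64(0.04439115287343397))
```

Tray measured at hopper frame about (0, -20 to -21.7), square. Next I'll back the gripper out, rise and go to hover above the knob.

{"name": "move_arm", "arguments": {
  "rows": [-1,-6,15,0,0,0,0.3,-2,-16,38,0,0,0,0.2,-2,-16,38,0,0,0,0,0,0,45,0,0,0,0,0,0,45,0,0,0,0,0,0,45,0,0,0,0,0,0,45,0,0,0,0,0,0,45,0,0,0,0,0,0,9,0,0,0,0]
}}

```text
time: 11.1
position: [0.5363, -0.1656, 0.3662]
tool_rot: [0.741, 0.643, 0.151, -0.125]
ft_force: [0.0, -0.5, -0.6]
grip_width: 0.0864
```

{"name": "move_arm", "arguments": {
  "rows": [-10,28,0,-0.066,0.0095,0,0,-10,28,0,-0.066,0.0095,0,0,-10,28,0,-0.066,0.0095,0,0,-10,28,0,-0.066,0.0095,0,0,-10,28,0,-0.066,0.0095,0,0,-10,28,0,-0.066,0.0095,0,0,-1,4,0,0,0,0,0,0,0,0,0,0,0,0]
}}

```text
time: 11.9
position: [0.4728, 0.0087, 0.3601]
tool_rot: [0.755, 0.656, -0.0, -0.0]
ft_force: [-0.1, 0.3, -0.2]
grip_width: 0.0868
```

```bash
python3 - <<'E'
from look import *
o=show();pose=(np.array(o["position"]),o["tool_rot"])
d=robot.camera("wrist");save(d,"w9")
q=cloud(d,pose).reshape(-1,3);t=fitring(q.reshape(1,-1,3),.236,.25,[562,25,-.144],132,142,gate=8);print("wrist hopper",np.round(t[0],3),t[1:])
k=(abs(q[:,0]-.473)<.04)&(abs(q[:,1]-.008)<.04)&(q[:,2]>.288)&(q[:,2]<.31);print(k.sum())
if k.sum()>5: print(cv2.minAreaRect((q[k,:2]*1000).astype(np.float32)),np.median(q[k,2]))
d=robot.camera("top");save(d,"t9");q=cloud(d).reshape(-1,3)
k=(abs(q[:,0]-.473)<.04)&(abs(q[:,1]-.008)<.04)&(q[:,2]>.288)&(q[:,2]<.31);print(k.sum())
d=robot.camera("scene");save(d,"s9");q=cloud(d)
t=fitring(q,.036,.05,[559,5,-.144],140,170,gate=8);print("scene tray",np.round(t[0],3),t[1:])
E
```

```text
t 11.9 p [472.8   8.7 360.1] x [0.14 0.99 0.  ] xang 1.4302 z [-0.001  0.    -1.   ] q [-0.22  0.17  1.6   0.    1.38 -0.08] F [-0.1  0.3 -0.2] w 86.8
wrist hopper [ 5.62976e+02  2.46220e+01 -1.46000e-01] (np.int64(5936), np.float64(1.952487832832155), np.float64(0.244409011260856))
865
((474.5592346191406, 7.049671173095703), (41.04642105102539, 9.666145324707031), 81.87297058105469) 0.2978470723762755
71
scene tray [ 5.5752e+02  5.3190e+00 -1.4800e-01] (np.int64(508), np.float64(1.96546244389163), np.float64(0.040989719695167834))
```

View pics/w9.png

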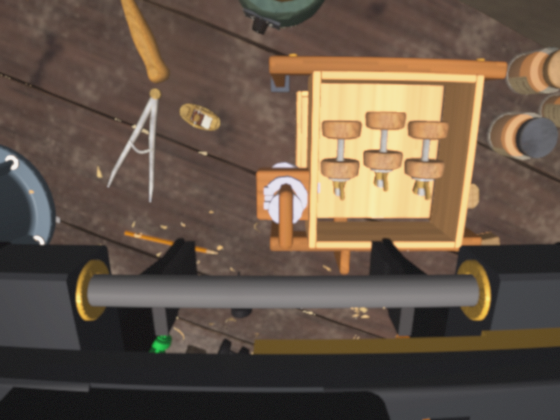

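View pics/s9.png

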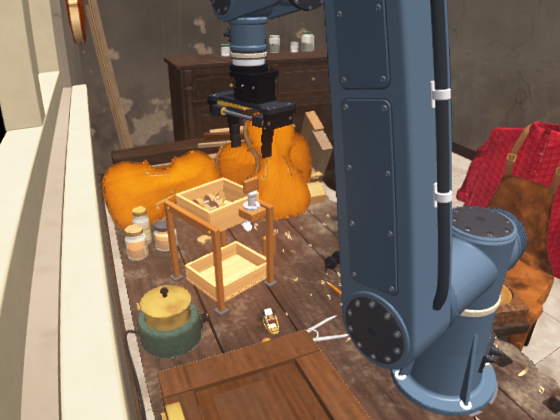

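The wrist view shows the wing from (285,190) to (285,245) beside the hopper wall, with three tan clamps inside. The wing's centre measures (474, 7.1) with its top at z≈298, which agrees with the text. I'll descend and grip.

{"name": "move_arm", "arguments": {
  "rows": [0.6,-0.7,-35,0,0,0,0.5,0.6,-0.8,-30,0,0,0,0.5,0,0,-15,0,0,0,0.5,0,0,-8,0,0,0,0.5,0,0,0,0,0,0,0.7,0,0,0,0,0,0,0.9,0,0,0,0,0,0,1,0,0,0,0,0,0,1,0,0,0,0,0,0,1],
  "grip_force": 40
}}

```text
time: 12.95
position: [0.4751, 0.0058, 0.2732]
tool_rot: [0.756, 0.654, 0.001, 0.001]
ft_force: [0.3, -0.5, -0.1]
grip_width: 0.0235
```

```bash
python3 - <<'E'
from look import *
o=show();print(np.round(o["moment"],2))
E
```

```text
t 12.95 p [475.1   5.8 273.2] x [ 0.143  0.99  -0.   ] xang 1.427 z [ 0.002 -0.    -1.   ] q [-0.22  0.26  1.73  0.    1.15 -0.08] F [ 0.3 -0.5 -0.1] w 23.5
[-0.03 -0.07 -0.03]
```

{"name": "move_arm", "arguments": {
  "rows": [-0.5,1,0,0,0,0,1,0,0,0,0,0,0,1,0,0,0,0,0,0,1,0,0,0,0,0,0,1],
  "grip_force": 40
}}

```text
time: 13.35
position: [0.4744, 0.007, 0.2728]
tool_rot: [0.756, 0.654, 0.0, 0.0]
ft_force: [-0.1, 1.7, 2.4]
grip_width: 0.0097
```

```bash
python3 - <<'E'
from look import *
o=show();print(np.round(o["moment"],2))
E
```

```text
t 13.35 p [474.4   7.  272.8] x [0.143 0.99  0.   ] xang 1.4269 z [ 0.001  0.    -1.   ] q [-0.22  0.26  1.73  0.    1.15 -0.08] F [-0.1  1.7  2.4] w 9.7
[ 0.12 -0.07 -0.03]
```

Gripped at 9.7 mm. Now pull up about 10 mm.

{"name": "move_arm", "arguments": {
  "rows": [0,0,4,0,0,0,1,0,0,4,0,0,0,1,0,0,3,0,0,0,1,0,0,0,0,0,0,1,0,0,0,0,0,0,1],
  "grip_force": 50
}}

```text
time: 13.85
position: [0.4742, 0.0069, 0.2831]
tool_rot: [0.756, 0.654, 0.0, -0.0]
ft_force: [2.8, 1.1, -9.8]
grip_width: 0.0095
```

```bash
python3 - <<'E'
from look import *
o=show();print(np.round(o["moment"],2))
E
```

```text
t 13.85 p [474.2   6.9 283.1] x [0.144 0.99  0.   ] xang 1.4268 z [-0.  0. -1.] q [-0.22  0.25  1.72  0.    1.18 -0.08] F [ 2.8  1.1 -9.8] w 9.5
[ 0.16 -0.7  -0.06]
```

The spring force is 9–10 N at +10.3 mm, so the pin is clear. Turn clockwise.

{"name": "move_arm", "arguments": {
  "rows": [0,0,0,0,0,-0.08,1,0,0,0,0,0,-0.12,1,0,0,0,0,0,-0.12,1,0,0,0,0,0,-0.12,1,0,0,0,0,0,-0.12,1,0,0,0,0,0,-0.12,1,0,0,0,0,0,-0.12,1,0,0,0,0,0,0,1]
}}

```text
time: 14.65
position: [0.4739, 0.007, 0.2831]
tool_rot: [0.951, 0.308, -0.0, -0.0]
ft_force: [3.4, 1.8, -9.6]
grip_width: 0.0098
```

```bash
python3 - <<'E'
from look import *
o=show();print(np.round(o["moment"],2))
for c in ("scene","wrist"):
    d=robot.camera(c);save(d,c+"10")
E
```

```text
t 14.65 p [473.9   7.  283.1] x [ 0.81   0.587 -0.   ] xang 0.6269 z [-0.001  0.    -1.   ] q [-0.22  0.25  1.72  0.    1.18  0.72] F [ 3.4  1.8 -9.6] w 9.8
[ 0.21 -0.59 -0.05]
```

View pics/wrist10.png

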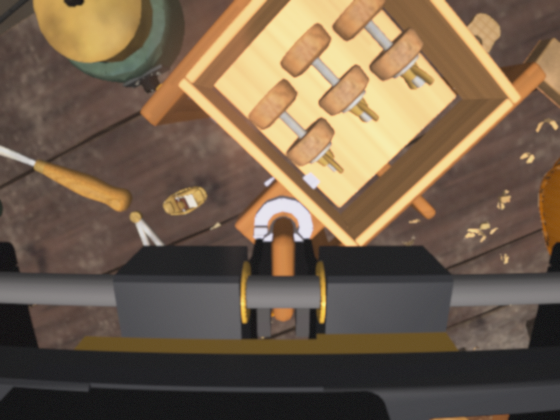

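The wing turns in the grip, now at 0.8 rad. I'll go on to about 1.64, then regrasp half a turn back.

{"name": "move_arm", "arguments": {
  "rows": [0,0,0,0,0,-0.12,1,0,0,0,0,0,-0.12,1,0,0,0,0,0,-0.12,1,0,0,0,0,0,-0.12,1,0,0,0,0,0,-0.12,1,0,0,0,0,0,-0.12,1,0,0,0,0,0,-0.12,1,0,0,-3,0,0,0,1,0,0,0,0,0,0,0.8,0,0,0,0,0,0,0.6,0,0,0,0,0,0,0.5,0,0,0,0,0,0,0.5]
}}

```text
time: 15.95
position: [0.4745, 0.0064, 0.2812]
tool_rot: [0.994, -0.106, 0.001, 0.0]
ft_force: [0.2, 0.0, -1.1]
grip_width: 0.0336
```

```bash
python3 - <<'E'
from look import *
o=show();print(np.round(o["moment"],2))
E
```

```text
t 15.95 p [474.5   6.4 281.2] x [ 0.978 -0.211  0.001] xang -0.2123 z [ 0.001 -0.001 -1.   ] q [-0.22  0.25  1.72 -0.    1.17  1.56] F [ 0.2  0.  -1.1] w 33.6
[ 0.04  0.02 -0.03]
```

{"name": "move_arm", "arguments": {
  "rows": [0,0,25,0,0,0,0.5,0,0,25,0,0,0,0.5,0,0,0,0,0,0.145,0.5,0,0,0,0,0,0.145,0.5,0,0,0,0,0,0.145,0.5,0,0,0,0,0,0.145,0.5,0,0,0,0,0,0.145,0.5,0,0,0,0,0,0.145,0.5,0,0,0,0,0,0.145,0.5,0,0,0,0,0,0.145,0.5,0,0,0,0,0,0.145,0.5,0,0,0,0,0,0.145,0.5]
}}

```text
time: 17.15
position: [0.4742, 0.0066, 0.3309]
tool_rot: [0.813, 0.582, 0.0, 0.0]
ft_force: [-0.9, -0.4, -0.4]
grip_width: 0.0434
```

{"name": "move_arm", "arguments": {
  "rows": [0,0,0,0,0,0.145,0.5,0,0,0,0,0,0.145,0.5,0,0,0,0,0,0.145,0.5,0,0,0,0,0,0.145,0.5,0,0,0,0,0,0.145,0.5,0,0,0,0,0,0.145,0.5,0,0,0,0,0,0.145,0.5,0,0,0,0,0,0.145,0.5,0,0,0,0,0,0.145,0.5,0,0,0,0,0,0.145,0.5,0,0,0,0,0,0.145,0.5,0,0,0,0,0,0.097,0.5]
}}

```text
time: 18.35
position: [0.4743, 0.0066, 0.3309]
tool_rot: [0.103, 0.995, -0.0, 0.0]
ft_force: [1.6, 0.3, 0.6]
grip_width: 0.0439
```

```bash
python3 - <<'E'
from look import *
o=show();pose=(np.array(o["position"]),o["tool_rot"])
d=robot.camera("wrist");save(d,"w12");
d=robot.camera("top");save(d,"t12");d=robot.camera("scene");save(d,"s12");q=cloud(d).reshape(-1,3)
k=(abs(q[:,0]-.473)<.04)&(abs(q[:,1]-.008)<.04)&(q[:,2]>.288)&(q[:,2]<.32);print(k.sum())
if k.sum()>5: print(cv2.minAreaRect((q[k,:2]*1000).astype(np.float32)),np.median(q[k,2]))
E
```

```text
t 18.35 p [474.3   6.6 330.9] x [-0.979  0.206 -0.001] xang 2.9343 z [ 0. -0. -1.] q [-0.22  0.2   1.65 -0.    1.3  -1.59] F [1.6 0.3 0.6] w 43.9
100
((471.4834289550781, 9.026312828063965), (10.457389831542969, 41.75535202026367), 75.52997589111328) 0.2972397025391018
```

View pics/w12.png

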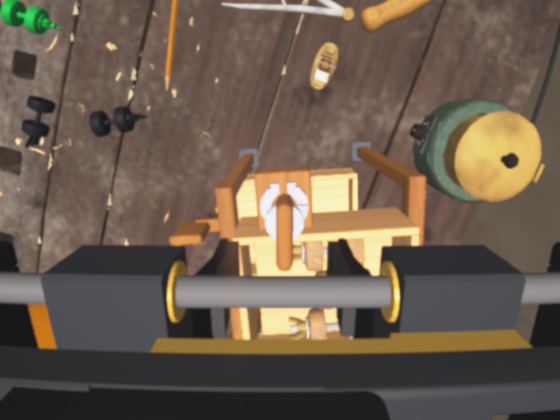

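View pics/s12.png

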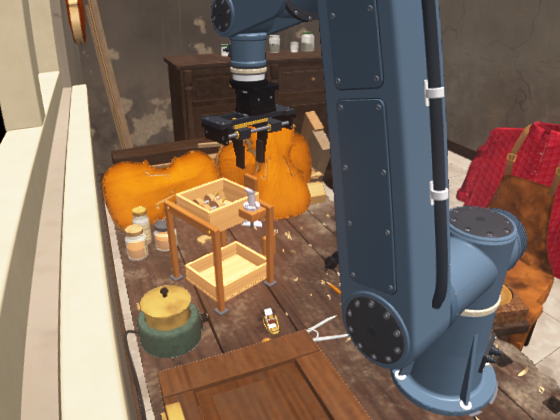

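The wing stands turned at (285,232), in line with the jaws, and the knob is up. Descend, regrip, and turn on.

{"name": "move_arm", "arguments": {
  "rows": [0,0.5,-25,0,0,0,0.5,0,0,-18,0,0,0,0.6,0,0,-8,0,0,0,0.7,0,0,0,0,0,0,0.9,0,0,0,0,0,0,1,0,0,0,0,0,0,1,0,0,0,0,0,0,1,0,0,0,0,0,0,1,0,0,0,0,0,0,1],
  "grip_force": 40
}}

```text
time: 19.4
position: [0.475, 0.0072, 0.2804]
tool_rot: [0.106, 0.994, 0.0, 0.001]
ft_force: [-0.5, 0.4, 4.0]
grip_width: 0.0097
```

```bash
python3 - <<'E'
from look import *
o=show();print(np.round(o["moment"],2))
E
```

```text
t 19.4 p [475.    7.2 280.4] x [-0.977  0.211 -0.002] xang 2.9287 z [ 0.002 -0.    -1.   ] q [-0.22  0.25  1.72  0.    1.17 -1.58] F [-0.5  0.4  4. ] w 9.7
[ 0.17 -0.22 -0.05]
```

{"name": "move_arm", "arguments": {
  "rows": [0,0,0,0,0,-0.1,1,0,0,0,0,0,-0.1,1,0,0,0,0,0,-0.1,1,0,0,0,0,0,-0.1,1,0,0,0,0,0,-0.1,1,0,0,0,0,0,-0.1,1,0,0,0,0,0,-0.1,1,0,0,0,0,0,-0.1,1,0,0,0,0,0,-0.1,1,0,0,0,0,0,-0.1,1,0,0,0,0,0,-0.1,1,0,0,0,0,0,-0.1,1]
}}

```text
time: 20.6
position: [0.4745, 0.0068, 0.2804]
tool_rot: [0.65, 0.76, -0.0, 0.001]
ft_force: [-1.4, -0.2, 5.2]
grip_width: 0.0098
```

```bash
python3 - <<'E'
from look import *
o=show();print(np.round(o["moment"],2))
for c in ("scene","top"):
    d=robot.camera(c);save(d,c+"13")
E
```

```text
t 20.6 p [474.5   6.8 280.4] x [-0.154  0.988 -0.002] xang 1.7253 z [ 0.001 -0.001 -1.   ] q [-0.22  0.25  1.72 -0.    1.17 -0.38] F [-1.4 -0.2  5.2] w 9.8
[-0.17  0.06  0.05]
```

View pics/scene13.png

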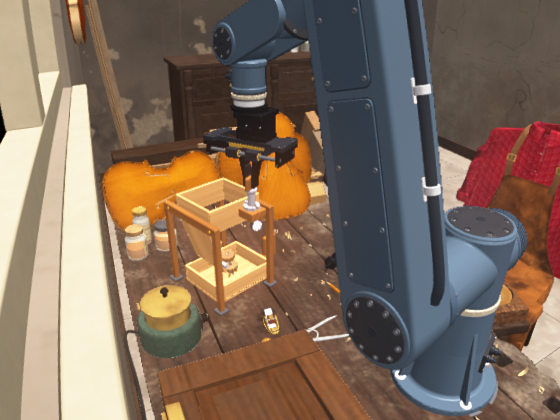

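The floor has dropped and the clamps are in the tray, at (230,262) in the scene view. I'll release the wing, rise clear and inspect.

{"name": "move_arm", "arguments": {
  "rows": [0,0,0,0,0,0,0.8,0,0,0,0,0,0,0.5,0,0,0,0,0,0,0.4,0,0,0,0,0,0,0.4,0,0,30,0,0,0,0.4,0,0,40,0,0,0,0.4,0,0,40,0,0,0,0.4,0,0,30,0,0,0,0.4,0,-40,0,0,0,0,0.4,0,-40,0,0,0,0,0.4,0,-40,0,0,0,0,0.4,0,-40,0,0,0,0,0.4]
}}

```text
time: 21.9
position: [0.474, -0.1539, 0.4195]
tool_rot: [0.649, 0.761, 0.0, 0.0]
ft_force: [0.8, 0.5, 0.0]
grip_width: 0.0528
```

```bash
python3 - <<'E'
from look import *
o=show();pose=(np.array(o["position"]),o["tool_rot"])
for c in ("scene","top","wrist"):
    d=robot.camera(c);q=cloud(d,pose)
    if c!="wrist":
        t=fitring(q,.036,.05,[559,5,-.144],140,170,gate=8);print(c,"tray",np.round(t[0],3),t[1:])
        im=d["color"][:,:,::-1]
        x0,y0=(140,160) if c=="scene" else (130,110)
        cv2.imwrite(f"pics/{c}14.png",cv2.resize(im[y0:y0+160,x0:x0+200],None,fx=3.7,fy=3.7,interpolation=3))
    else: save(d,"wrist14")
E
```

```text
t 21.9 p [ 474.  -153.9  419.5] x [-0.158  0.987  0.   ] xang 1.7298 z [ 0.  0. -1.] q [-0.54  0.17  1.44  0.    1.53 -0.7 ] F [0.8 0.5 0. ] w 52.8
scene tray [ 5.57615e+02  5.37900e+00 -1.45000e-01] (np.int64(448), np.float64(1.9382683009633273), np.float64(0.041015208330752555))
top tray [ 5.59588e+02  5.79900e+00 -1.47000e-01] (np.int64(77), np.float64(1.911107293341902), np.float64(0.04404295333588962))
```

View pics/scene14.png

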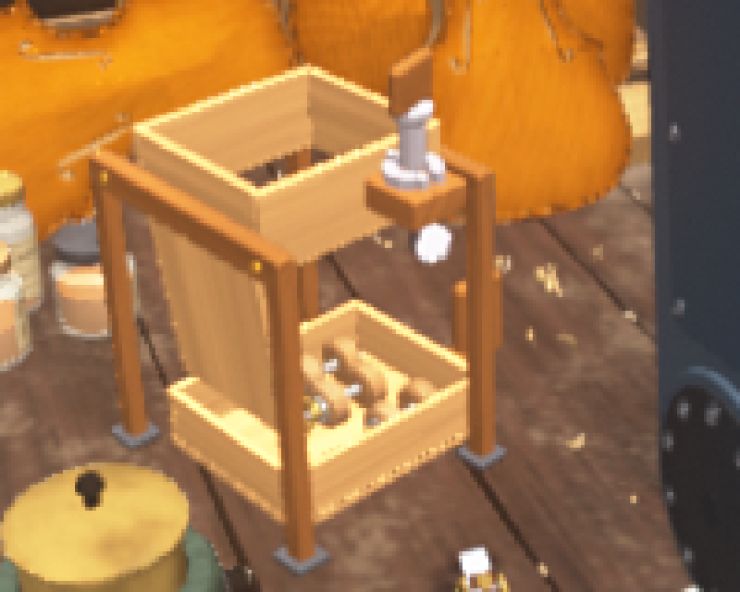

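View pics/top14.png

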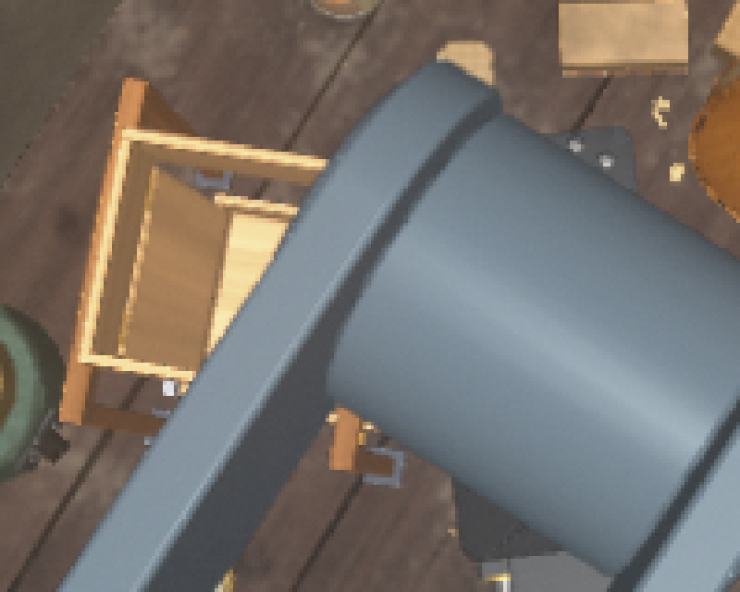

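View pics/wrist14.png

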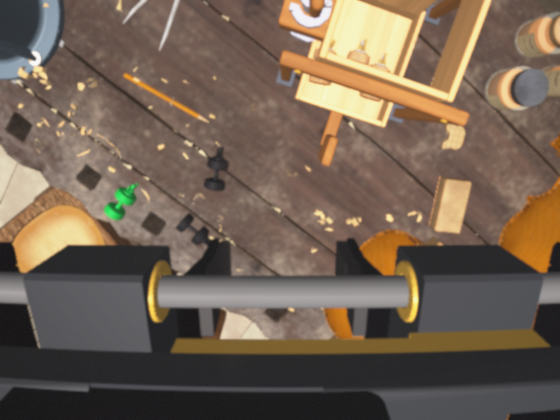

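All three clamps appear to be in the tray. I'll move the arm aside for a clear top view and to let time pass.

{"name": "move_arm", "arguments": {
  "rows": [-10,-40,0,0,0,0,0.4,-10,-40,0,0,0,0,0.4,-10,-40,0,0,0,0,0.4,-20,-40,0,0,0,0,0.4,-20,-40,0,0,0,0,0.4,-20,-40,0,0,0,0,0.4,-20,-40,0,0,0,0,0.4,0,-40,0,0,0,0,0.4,0,0,0,0,0,0,0.4,0,0,0,0,0,0,0.4]
}}

```text
time: 23.05
position: [0.3647, -0.472, 0.4187]
tool_rot: [0.649, 0.761, 0.001, -0.001]
ft_force: [0.6, 1.0, 0.7]
grip_width: 0.0523
```

```bash
python3 - <<'E'
from look import *
o=show()
d=robot.camera("top");a=d;q=cloud(d);t=fitring(q,.036,.05,[559,5,-.144],140,170,gate=8);print("tray",np.round(t[0],3),t[1:])
im=d["color"][:,:,::-1];cv2.imwrite("pics/top15.png",cv2.resize(im[110:270,130:330],None,fx=3.7,fy=3.7,interpolation=3))
for n in("clamp_1_mid","finger_plane","sanding_block","bridge_blank"):print(n,[(np.round(x["at"]).tolist(),round(x["conf"],2)) for x in robot.spot_point("top",n)])
E
```

```text
t 23.05 p [ 364.7 -472.   418.7] x [-0.158  0.987  0.003] xang 1.7291 z [-0.     0.003 -1.   ] q [-1.1   0.33  1.22  0.    1.59 -1.26] F [0.6 1.  0.7] w 52.3
tray [ 5.59343e+02  5.21600e+00 -1.48000e-01] (np.int64(381), np.float64(1.8707449435261532), np.float64(0.044160266133553665))
clamp_1_mid [([222.0, 215.0], 0.63)]
finger_plane [([185.0, 271.0], 0.49)]
sanding_block [([301.0, 121.0], 0.79)]
bridge_blank [([255.0, 130.0], 0.45)]
```

View pics/top15.png

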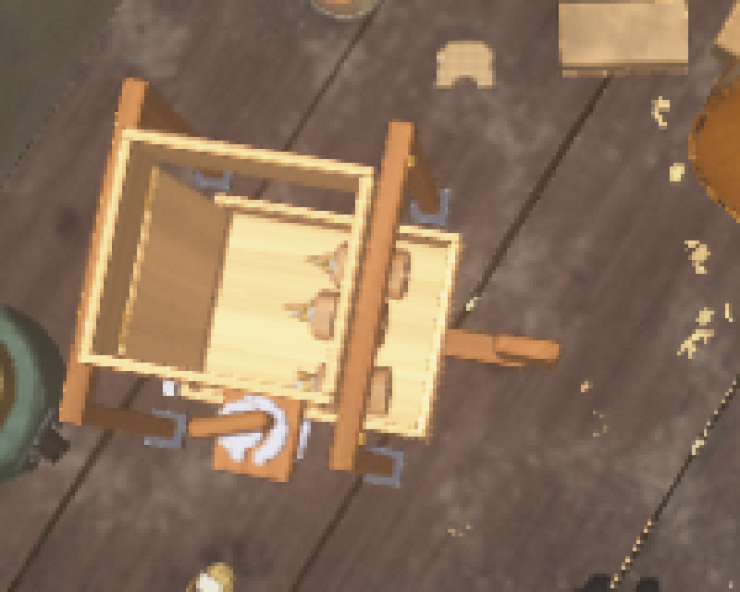

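All three clamps lie in the tray (crop x 300–410, y 250–410), and the tray is square under the hopper. A quick check that nothing still moves, then hand in.

{"name": "move_arm", "arguments": {
  "rows": [0,0,0,0,0,0,0.4,0,0,0,0,0,0,0.4,0,0,0,0,0,0,0.4,0,0,0,0,0,0,0.4,0,0,0,0,0,0,0.4]
}}

```text
time: 23.8
position: [0.3642, -0.4727, 0.4195]
tool_rot: [0.649, 0.761, 0.0, 0.0]
ft_force: [0.5, -0.5, -0.4]
grip_width: 0.0521
```

```bash
python3 - <<'E'
from look import *
d=robot.camera("top");im=d["color"][:,:,::-1];n=cv2.resize(im[110:270,130:330],None,fx=3.7,fy=3.7,interpolation=3)
o=cv2.imread("pics/top15.png");print("moved pixels",(np.abs(n.astype(int)-o).max(2)>40).sum())
print(robot.hand_in())
E
```

```text
moved pixels 0
the job is handed in; nothing more can be done
None
```

The job is done and handed in at about 24 s: the tray is squarely under the hopper and all three spool clamps lie at rest in it.

**Tray:** A violin leaned too close to the handle for the wide gripper. I first pinched the tray's -x wall to drag and align it nearer the hopper. Then I slid it in by the handle, with the tool tilted to clear the batten.

**Catch:** I pulled the knob up about 10 mm, where the spring read 9–10 N, and turned it about 1.64 rad clockwise. I then regrasped and turned it another 1.2 rad, and the floor dropped. Then I moved the arm clear of everything.

**Last checks:**
- **Position:** In the last top view the tray stood 20 mm from the hopper's origin along its -y, square to within about 0.01 rad.
- **Clamps:** All three were visible in the tray in the last top view. Nothing had moved between two pictures about 0.5 s apart.
- **Bystanders:** The finger plane, sanding block and bridge blank were found within about 4 pixels of where they started. The network scores for the plane and the blank were low (0.49 and 0.45), but the top picture agrees.
- **Disagreements:** The scene camera put the tray about 2 mm further out than the top camera, within its calibration. The clamp detector marked only one of the three, so I counted them from the picture.

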